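# Hang two spice jars on a pivoting bar and trim it level

### The arm

A 7-joint arm with a two-finger parallel gripper is mounted at the origin on a cart in front of the work surface, level with it; the furniture and walls round the work are solid. World frame = base frame: x ahead of the robot, y to its left, z up, the work surface at z = 0. Lengths are in mm, angles in rad, forces in N, time in s.
With the tool pointing down it reaches from about 425 to 875 mm from the base axis. Payload 9.9 kg.
Tool frame: the origin (TCP) lies at the very end of the fingers, on their centre line; the grasp point (between the pads) lies 19 mm behind it; z points along the fingers, y is the line along which they close (so a half turn about z gives the same grasp; the last joint's range is limited). The gripper opens to 85 mm and grips with 20 to 120 N. Pads are 22 mm wide; open, the fingers measure 114 mm over their backs; the gripper's body (76 mm by 85 mm) begins 54 mm behind the grasp point. The pads swing forward as they close: fully open they stand 13 mm farther back than shut.
Start: joints at [1.232, 0.576, 0.025, 1.437, -0.015, 1.129, -0.057], TCP at [170.139, -653.209, 231.289] pointing down, gripper open.
Joint ranges: [-2.76, 2.76], [-0.34, 2.15], [-1.52, 1.57], [0.19, 2.46], [-1.09, 4.23], [0.17, 1.99], [-2.82, 2.82]. Speed limits (rad/s): [2.22, 2.22, 3.01, 3.01, 3.14, 3.14, 3.14].

### API

Orientations are given as a unit quaternion [w, x, y, z].
In Python, from rig import monitor, optics, ctrl gives the robot as it stands.
- The arm moves only by the tool play_rows, never from a script. Its argument "steps" is text: rows parted by semicolons, each of 5 numbers parted by spaces: the shift along the tool's x, y, z in cm, then the turn about the tool's z in degrees, then the closure, from -1 (fully open) to 1 (shut), so that 0 is half open. In form: tx ty tz yaw gripper; .... A call has 1 to 20 rows; each row is the pose to reach, as a shift and turn from the pose commanded when the call began, along the tool's axes at that moment; what a row does not reach only later rows make up. A row lasts 1/12 s, in which the tool goes at most 41.7 mm and 7.16 degrees, less where a joint would pass 70% of its speed; a pose out of reach is approached as far as the arm can. A call with a gripper value outside its range is refused whole. The fingers move at their own pace and stop on an object; "newtons" is the grip in N (left out, the last holds). Time passes only in rows, so rows that repeat a pose let the fingers close. It gives the time, the measured TCP pose, the force, the opening and the grip force at its end, in the units of the state.
- monitor.observe(): the state, without advancing time (a new reading comes with each control period).
- optics.grab_frame(name): name is "scene" or "top" or "wrist"; returns a dict with "img" (480x640x3 uint8, red, green, blue), "fov_y" (degrees; the focal length in pixels is half the picture's height over the tangent of half this angle, whatever the lens; pixels are square), "cx", "cy" (the principal point, pixels), "rvec" (rotation vector, rad) and "tvec" (3), from world to camera coordinates, as OpenCV has them; the wrist camera has in their place "mount" (4x4, takes a point from camera to tool coordinates, whose origin is the TCP and whose axes are the flange's). Camera axes: x right, y down, z forward; pixel columns grow to the right and rows downward; lengths in mm; the calibration is good to about 2 mm. A picture is of the moment at which its call begins: read the wrist's pose just before it. There is no depth.
- ctrl.close_job(): hands the job in; it is judged then, once.
The state is a dict: "time": time; "q": joint angles; "joint_velocities": joint speeds; "tau": joint torques, N m; "eef_pos": TCP position; "ee_rot": TCP orientation; "force": force on the tool from outside, world axes, zero at the start; "ft_torque": the same for the moment, N m; "finger_gap": opening from 0.0 (shut) to 1.0 (fully open); "finger_force": force on a finger pad.
Only numpy, scipy, OpenCV 4.12 (cv2) and the standard library are available. Lean on these libraries where they do the work, as an engineer would, in place of code of your own. Each camera call takes 0.05 s, during which the arm holds its last target. There are 200 camera calls.

### The job

Hang the two spice jars in their carriers on the pivoting bar, one on the left arm and one on the right: hook each over the bar in the gap beside the pivot, then slide it outward along the bar until its hook's foot is caught wholly under the brass guard wire. The jars are not equally full, so finally slide them along the bar until it rests truly level by itself (within a degree or so) with both jars hanging free. Never load the bar hard, do not let a carrier tip over, and leave the loose tea boxes and the loose red-capped jar where they stand.

Things in the scene. Friction and masses are not known exactly. Their poses are not given: they have to be found in the camera images.
- bar_pivot (a point): pivot of the balance bar, on its top edge at mid-length, 204 mm up. Frame tilts with the bar: x across it, away from the robot, y to the left arm, z up. Flat polished bar 8 mm thick (x +-4), 14 high (z -14 to 0), plain-topped, to y = +-209 mm. Friction with a hook 0.25 to 0.35. Hub in front, 24 mm across, 10 proud; behind, a post and bearing 26 mm wide (x 10 to 32, to z = 13) on a base plate 10 mm high.
- bar (a joint): tilt of the bar, rad: 0 level, positive = left end up, rubber stops at +-0.13 that give a little when pressed. It is damped and settles in about a second. Empty it centres itself weakly; one jar alone puts it on the stop; with both hung, shifting one by 10 mm tilts it by about 0.055. A touch on bar or jars holds it: read it hands off. With one jar 130 mm from the pivot the other balances at 92 to 184 mm.
- left_gap (a point): middle of the gap on the left arm, 58 mm from the pivot, on the bar's top edge, axes as bar_pivot. Between 20 and 85 mm from the pivot no guard wire stands behind the bar, so only here can a hook with its foot be brought over the bar and lowered. Seated, the foot's top lies 16 mm below the bar's top edge, 5.5 mm below the wire.
- right_gap (a point): middle of the gap on the right arm, 58 mm from the pivot, on the bar's top edge, axes as bar_pivot. Between 20 and 85 mm from the pivot no guard wire stands behind the bar, so only here can a hook with its foot be brought over the bar and lowered. Seated, the foot's top lies 16 mm below the bar's top edge, 5.5 mm below the wire.
- left_wire (a point): inner, free end of the left guard wire, 85 mm from the pivot along the bar: a 5 mm brass wire 24 mm behind the bar's middle and 8 mm below its top edge, running parallel to the bar to the arm's end, where it is fixed. A seated hook slides outward with its foot under the wire and cannot then be lifted off. It is wholly caught once the hook's point is 95 mm or more from the pivot, 195 mm at most.
- right_wire (a point): inner, free end of the right guard wire, 85 mm from the pivot along the bar: a 5 mm brass wire 24 mm behind the bar's middle and 8 mm below its top edge, running parallel to the bar to the arm's end, where it is fixed. A seated hook slides outward with its foot under the wire and cannot then be lifted off. It is wholly caught once the hook's point is 95 mm or more from the pivot, 195 mm at most.
- yellow_tab (a point): centre of the grip tab on top of the hook of the yellow-capped jar's carrier: pale wood, 10 mm thick (y), 30 wide (x), 42 tall. Tab, dark steel hook, tray and jar are one rigid loose piece, 214 mm tall, this point 195 mm above its foot; z up; it starts standing on the worktop. Mass about 0.25 kg, but up to 15 % less or 20 % more, as the jars are not equally full.
- yellow_hook (a point): hook of the yellow-capped jar: the point of its crown's underside that rests on the bar, 27 mm below the tab's centre. Crown 20 mm wide (y). Mouth 14 mm (x), open down, between flanges 16 mm (front) and 20 mm (rear) deep; the rear one ends in a 4 mm thick foot reaching to x = 29 mm. Stem at x = -27 mm; open side +x: 36 mm between foot and jar top let the bar in. Tray radius 27 mm.
- teal_tab (a point): centre of the grip tab on top of the hook of the teal-capped jar's carrier: pale wood, 10 mm thick (y), 30 wide (x), 42 tall. Tab, dark steel hook, tray and jar are one rigid loose piece, 214 mm tall, this point 195 mm above its foot; z up; it starts standing on the worktop. Mass about 0.25 kg, but up to 15 % less or 20 % more, as the jars are not equally full.
- teal_hook (a point): hook of the teal-capped jar: the point of its crown's underside that rests on the bar, 27 mm below the tab's centre. Crown 20 mm wide (y). Mouth 14 mm (x), open down, between flanges 16 mm (front) and 20 mm (rear) deep; the rear one ends in a 4 mm thick foot reaching to x = 29 mm. Stem at x = -27 mm; open side +x: 36 mm between foot and jar top let the bar in. Tray radius 27 mm.
- red_box_mid (a point): bystander: centre of a loose red tea box, 102 x 53 x 60 mm, to be left alone
- green_box_mid (a point): bystander: centre of a loose green tea box, 107 x 55 x 52 mm, to be left alone
- red_jar_mid (a point): bystander: centre of a loose red-capped spice jar without a carrier, 42 mm across, 108 mm tall, to be left alone

How it is judged:
By the outcome, as a careful person would: the job done as asked, in the order asked, and still so for the second after the job is handed in, with the robot touching nothing.
It also fails if it takes over 72 s, if anything falls off the work surface, if the arm or the gripper's body presses on something with over 40 N, if the wrist force passes 120 N, or if a joint passes its speed limit or range.

## Working session

There is one attempt and no reset: what is moved stays moved. The work goes in short steps, Python scripts to look and compute and a tool call to move; the robot and the scene stay as the last step left them, time stands still between calls to the robot, and variables do not carry over. Pictures are saved under pics/ and viewed, at most 13 in all, crops included, and the job is handed in when it is done.

Besides the shell and the picture viewer there is one more tool, called after ">>>" by a JSON object that holds its "fn" and its "kwargs", one argument or row to a line. play_rows: Moves the arm, as the interface text tells. Its arguments: {"type":"object","properties":{"steps":{"type":"string"},"newtons":{"type":"number"}},"required":["steps"]}

```bash
ls; mkdir -p pics
cat > h.py <<'E'
import numpy as np, cv2
from scipy.spatial.transform import Rotation as R
from rig import monitor, optics, ctrl
def cam(f):
    fl=240/np.tan(np.radians(f["fov_y"])/2)
    return np.array([[fl,0,f["cx"]],[0,fl,f["cy"]],[0,0,1]])
def ray(f,u,v):
    K=cam(f); Rm=cv2.Rodrigues(np.array(f["rvec"],float))[0]; t=np.array(f["tvec"],float).ravel()
    return -Rm.T@t, Rm.T@(np.linalg.inv(K)@[u,v,1])
def onplane(f,u,v,z):
    c,d=ray(f,u,v); return c+d*(z-c[2])/d[2]
def tri(f1,p1,f2,p2):
    c1,d1=ray(f1,*p1); c2,d2=ray(f2,*p2); d1/=np.linalg.norm(d1); d2/=np.linalg.norm(d2)
    s=np.linalg.lstsq(np.c_[d1,-d2],c2-c1,rcond=None)[0]
    a,b=c1+s[0]*d1,c2+s[1]*d2; return (a+b)/2,np.linalg.norm(a-b)
def proj(f,P):
    return cv2.projectPoints(np.array(P,float).reshape(-1,3),np.array(f["rvec"],float),np.array(f["tvec"],float),cam(f),None)[0].reshape(-1,2)
def save(f,n): cv2.imwrite("pics/"+n,f["img"][:,:,::-1])
E
python3 - <<'E'
from h import *
import pickle
s=monitor.observe(); print({k:np.round(v,3) for k,v in s.items()})
D={}
for n in ("scene","top"):
    f=optics.grab_frame(n); D[n]=f; save(f,n+"0.png"); print(n,f["fov_y"],f["cx"],f["cy"],ray(f,320,240))
pickle.dump(D,open("f0.pkl","wb"))
E
```

```text
pics
{'time': np.float64(0.0), 'q': array([ 1.232,  0.577,  0.025,  1.438, -0.015,  1.129, -0.056]), 'joint_velocities': array([-0.   ,  0.002,  0.001, -0.   , -0.   ,  0.001,  0.001]), 'tau': array([-1.0000e-03, -7.6574e+01,  2.2510e+00, -2.8596e+01,  1.6000e-02,
        1.3000e-02,  0.0000e+00]), 'eef_pos': array([ 170.034, -652.762,  230.452]), 'ee_rot': array([-0.001,  0.992,  0.127, -0.   ]), 'force': array([ 0.219, -0.15 , -0.192]), 'ft_torque': array([ 0.004, -0.019, -0.019]), 'finger_force': np.float64(0.0), 'finger_gap': np.float64(0.996)}
scene 43.66256199833415 307.33024168206674 229.03191655447 (array([-67.78499595, 931.2031677 , 676.73972196]), array([ 0.46548404, -0.77826032, -0.42239544]))
top 49.011075208061584 322.2310682907848 247.2221060974053 (array([ 392.23100353,  -22.28782943, 1156.04686157]), array([ 0.1499107 ,  0.02022324, -0.98859695]))
```

View pics/scene0.png

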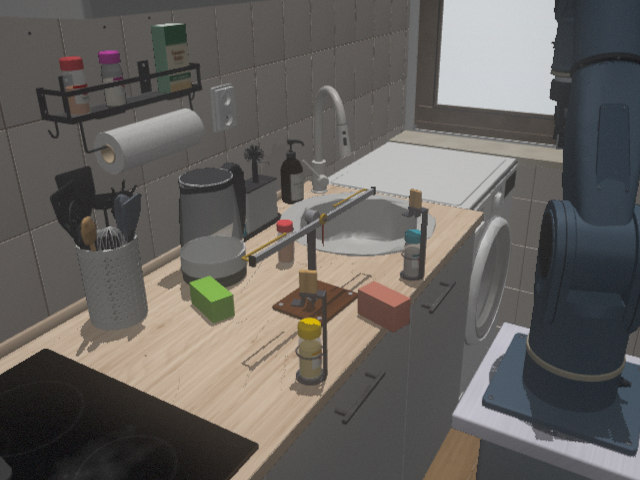

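View pics/top0.png

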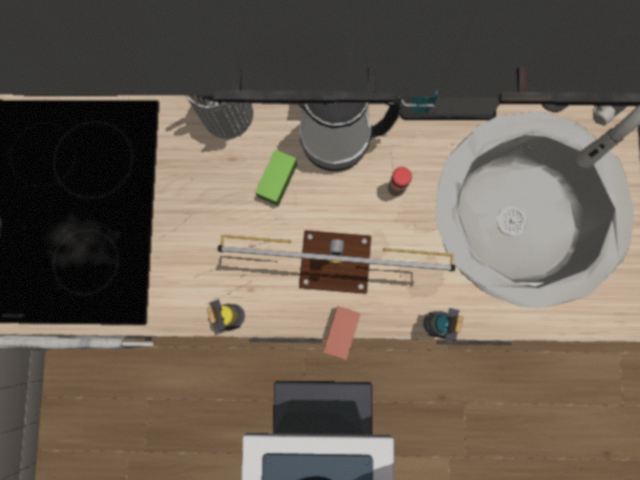

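The scene view shows the yellow jar at about (310,350), the teal one at (412,255), and the bar from (250,260) to (373,190). In the top view the bar runs from (220,248) to (452,267), the yellow cap is at (228,316) and the teal cap at (440,324). I'll make an enlarged composite for details.

Run:
```python
from h import *
import pickle
D=pickle.load(open("f0.pkl","rb")); t=D["top"]["img"]; s=D["scene"]["img"]
def c(im,x,y,w,h,k): return cv2.resize(im[y:y+h,x:x+w],None,fx=k,fy=k,interpolation=cv2.INTER_CUBIC)
a=np.hstack([c(t,195,290,50,50,5),c(t,420,295,50,50,5),c(t,310,235,60,50,5)])   # 250+250+300
b=np.hstack([c(s,280,262,80,70,5)[:350],c(s,390,180,80,70,5)])
im=np.vstack([a,b]); print(im.shape)
cv2.imwrite("pics/z.png",im[:,:,::-1])
```

```text
(600, 800, 3)
```

View pics/z.png

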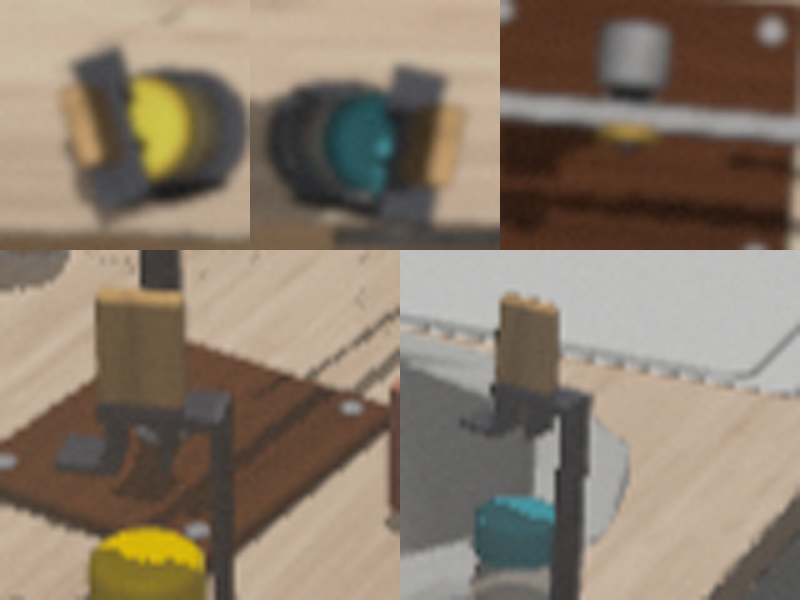

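The composite shows both tabs (bright orange tops, hook feet pointing to +x away from the robot) and the pivot hub at about (335,260) in the top view. Next I compute positions from colour masks.

Run:
```python
from h import *
import pickle
D=pickle.load(open("f0.pkl","rb")); T=D["top"]; S=D["scene"]
def mask(im,lo,hi,box):
    h=cv2.cvtColor(im,cv2.COLOR_RGB2HSV); m=cv2.inRange(h,lo,hi); k=np.zeros_like(m); x,y,w,hh=box; k[y:y+hh,x:x+w]=m[y:y+hh,x:x+w]; return k
def big(m):
    n,l,st,c=cv2.connectedComponentsWithStats(m); i=1+np.argmax(st[1:,4]); return l==i,st[i],c[i]
# tab tops in top view
for n,box,cap,sbox in (("yellow",(200,295,20,40),(215,300,32,32),(290,262,35,40)),("teal",(448,305,20,35),(425,305,25,35),(405,185,20,30))):
    m,st,c=big(mask(T["img"],(8,95,110),(20,255,255),box))
    pts=np.argwhere(m)[:,::-1].astype(np.float32); W=np.array([onplane(T,*p,216)[:2] for p in pts],np.float32)
    v=np.linalg.eigh(np.cov(W.T))[1][:,1]; v*=np.sign(v[0])
    print(n,"top px",c,st,"world",W.mean(0),"long axis yaw",np.degrees(np.arctan2(v[1],v[0])),cv2.minAreaRect(W))
    m2,st2,c2=big(mask(S["img"],(8,60,60),(22,255,255),sbox)); ys,xs=np.nonzero(m2)
    print("   scene tab",c2,st2, "top edge centre tri:",tri(T,c,S,(xs[ys<=ys.min()+2].mean(),ys.min()+1)))
# bar: ends in top view
print("bar ends",onplane(T,220,248,204),onplane(T,452.5,267,204),"hub",onplane(T,335.3,258.5,204))
h=cv2.cvtColor(T["img"],cv2.COLOR_RGB2HSV)
# guard wires
for b in ((215,232,80,14),(380,244,80,14)):
    m=mask(T["img"],(12,120,60),(30,255,255),b); p=np.argwhere(m>0)[:,::-1]
    if len(p): a,e=p[p[:,0].argmin()],p[p[:,0].argmax()]; print("wire",a,e,onplane(T,*a,196),onplane(T,*e,196))
# bar bright pixels: per column centre
g=cv2.cvtColor(T["img"],cv2.COLOR_RGB2GRAY)
P=[]
for u in list(range(225,298,4))+list(range(374,450,4)):
    v0=258+(u-336)*19/232
    P.append((u,v0,h[int(round(v0)),u].tolist()))
print(P[::6])
for n,lo,hi,box,z in (("redbox",(0,110,60),(10,255,255),(315,300,50,65),60),("green",(40,100,60),(70,255,255),(250,145,55,65),52),("redjar",(0,150,60),(8,255,255),(385,160,30,30),108)):
    m,st,c=big(mask(T["img"],lo,hi,box)); print(n,onplane(T,*c,z), [onplane(T,*q,z)[:2].round() for q in cv2.boxPoints(cv2.minAreaRect(np.argwhere(m)[:,::-1].astype(np.float32)))])
```

```text
yellow top px [211.24096386 315.02409639] [208 307   8  16  83] world [398.03027 188.41495] long axis yaw 16.486373322613858 ((398.50445556640625, 188.74771118164062), (27.5844669342041, 9.855982780456543), 16.404876708984375)
   scene tab [306.38073394 282.82721713] [290 264  35  38 654] top edge centre tri: (array([400.83873254, 188.62925696, 222.49033834]), np.float64(6.575461666812505))
teal top px [458.22222222 324.01388889] [455 317   7  15  72] world [ 387.69894 -248.38324] long axis yaw -12.824441840745312 ((387.854248046875, -248.3761749267578), (8.19985294342041, 25.951702117919922), 77.43669128417969)
   scene tab [415.0531401  198.46376812] [409 189  14  20 207] top edge centre tri: (array([ 390.07310388, -247.82296715,  213.75016787]), np.float64(5.239660238930906))
bar ends [519.91539164 180.04647387 204.        ] [ 489.64321864 -243.27018078  204.        ] hub [502.84344341 -31.09667649 204.        ]
wire [222 236] [288 241] [543.44175537 178.90797244 196.        ] [535.3405087   56.39396287 196.        ]
wire [384 249] [451 255] [ 522.2985145  -120.44277647  196.        ] [ 512.50016045 -242.85950019  196.        ]
[(225, 248.9094827586207, [12, 8, 152]), (249, 250.875, [12, 8, 154]), (273, 252.8405172413793, [20, 5, 156]), (297, 254.80603448275863, [0, 3, 159]), (394, 262.75, [20, 5, 162]), (418, 264.7155172413793, [10, 5, 164]), (442, 266.6810344827586, [12, 8, 170])]
redbox [362.59247695 -47.00112433  60.        ] [array([325., -15.]), array([412., -33.]), array([403., -77.]), array([316., -59.])]
green [696.82406052  97.12763979  52.        ] [array([658., 143.]), array([760., 100.]), array([736.,  50.]), array([636.,  93.])]
redjar [ 668.90323208 -157.32845071  108.        ] [array([ 670., -149.]), array([ 674., -151.]), array([ 666., -167.]), array([ 662., -164.])]
```

```bash
cat >> h.py <<'E'
def go(x,y,z,yaw,s=None):
    "tool-frame shift (cm) and turn (deg) from now to world TCP target with tool-x yaw (deg)"
    s=s or monitor.observe(); q=s["ee_rot"]; Rm=R.from_quat([q[1],q[2],q[3],q[0]]).as_matrix()
    y0=np.degrees(np.arctan2(Rm[1,0],Rm[0,0])); d=Rm.T@(np.array([x,y,z])-s["eef_pos"])/10
    print("t",round(float(s["time"]),2),"at",np.round(s["eef_pos"],1),"yaw",round(y0,2),"tilt",np.round(Rm[:,2],4),"-> shift",np.round(d,2),"turn",round(-(yaw-y0+90)%180-90,2) if 0 else round(y0-yaw,2))
PV=np.array([504.8,-31.6,204]); BY=-4.09
bx=np.array([np.cos(np.radians(BY)),np.sin(np.radians(BY)),0]); by=np.array([-bx[1],bx[0],0])
def bp(x,y,z): return PV+x*bx+y*by+np.array([0,0,z])
E
python3 -c "
from h import *
go(387.7,-248.4,260,-12.8)
print(bp(0,-58,0),bp(0,58,0),bp(-65,-58,0))"
```

```text
t 0.1 at [ 170.  -652.8  230.5] yaw 14.6 tilt [-4.0e-04  1.5e-03 -1.0e+00] -> shift [ 31.26 -33.65  -2.9 ] turn 27.4
[500.66324529 -89.45228829 204.        ] [508.93675471  26.25228829 204.        ] [435.82878428 -84.81627009 204.        ]
```

>>> {"fn": "play_rows", "kwargs": {
  "steps": "2 -2 -3 0 0; 31.3 -33.6 -3 27.4 0; 31.3 -33.6 -3 27.4 0; 31.3 -33.6 -3 27.4 0; 31.3 -33.6 -3 27.4 0; 31.3 -33.6 -3 27.4 0; 31.3 -33.6 -3 27.4 0; 31.3 -33.6 -3 27.4 0; 31.3 -33.6 -3 27.4 0; 31.3 -33.6 -3 27.4 0; 31.3 -33.6 -3 27.4 0; 31.3 -33.6 -3 27.4 0; 31.3 -33.6 -3 27.4 0; 31.3 -33.6 -3 27.4 0; 31.3 -33.6 -3 27.4 0; 31.3 -33.6 -3 27.4 0",
  "newtons": 40
}}

```text
time: 1.43
eef_pos: [387.5, -250.5, 261.2]
ee_rot: [0.0, 0.994, -0.113, -0.0]
force: [0.8, 0.6, -0.3]
finger_gap: 0.503
finger_force: 0.0
```

```bash
cat >> h.py <<'E'
def wrist():
    s=monitor.observe(); f=optics.grab_frame("wrist"); q=s["ee_rot"]
    T=np.eye(4); T[:3,:3]=R.from_quat([q[1],q[2],q[3],q[0]]).as_matrix(); T[:3,3]=s["eef_pos"]
    M=np.linalg.inv(T@np.array(f["mount"])); f["rvec"]=cv2.Rodrigues(M[:3,:3])[0]; f["tvec"]=M[:3,3]; return f
E
python3 -c "
from h import *
go(387.7,-248.4,180,-12.8)
f=wrist(); save(f,'w1.png'); print(f['fov_y'],ray(f,320,240)); print(proj(f,[[387.7,-248.4,216],bp(0,0,0),bp(0,-209,0)]))"
```

```text
t 1.43 at [ 387.5 -250.5  261.2] yaw -12.94 tilt [-6.e-04 -3.e-04 -1.e+00] -> shift [-0.03 -0.21  8.12] turn -0.14
64.68445505743324 (array([ 469.90920501, -268.56700424,  404.16419691]), array([-0.3254362 ,  0.0743157 , -0.94268343]))
[[ 317.5111429   271.31233148]
 [-142.95985182  144.98118313]
 [ 253.87929823   77.79742646]]
```

View pics/w1.png

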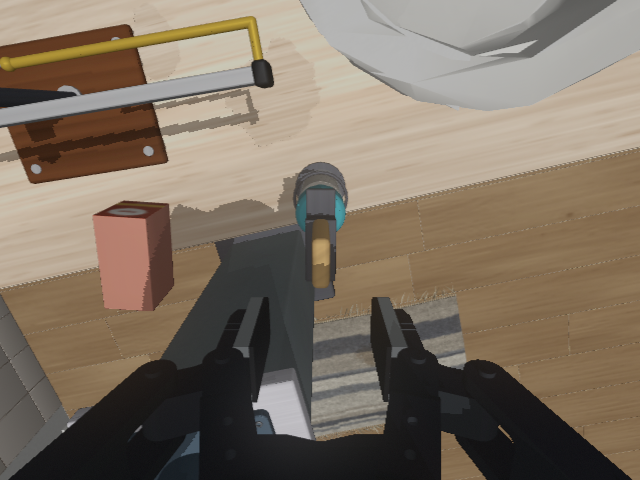

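The wrist view shows the teal tab around (320,255) between the fingers, the bar's right end at (262,72), and the guard wire. I'll check the tab and bar end against projection.

```bash
python3 -c "
from h import *
s=monitor.observe(); f=wrist()
a=np.radians(-12.9); ex=np.array([np.cos(a),np.sin(a),0]); ey=np.array([-ex[1],ex[0],0]); c=np.array([387.7,-248.4,195])
print(proj(f,[c+i*15*ex+j*5*ey+[0,0,k*21] for i,j,k in ((1,1,1),(1,-1,1),(-1,1,1),(-1,-1,1),(1,1,-1),(1,-1,-1))]).round(1))
print('barR',proj(f,[bp(0,-205,0),bp(0,-209,0)]))
print(onplane(f,262,66,204))
h=cv2.cvtColor(f['img'],cv2.COLOR_RGB2HSV)
for v in range(215,295,6): print(v,h[v,300:342:3].tolist()[3:11])
"
```

```text
[[308.1 245.4]
 [327.  245.4]
 [308.7 296.1]
 [326.7 296.1]
 [310.1 222.4]
 [325.8 222.4]]
barR [[245.9777936   79.30176242]
 [253.99098638  77.94386226]]
[ 494.16664372 -245.33231978  204.        ]
215 [[8, 18, 56], [8, 18, 57], [8, 19, 55], [12, 23, 55], [12, 23, 56], [12, 22, 58], [13, 31, 57], [8, 16, 65]]
221 [[120, 11, 92], [120, 6, 88], [17, 105, 90], [18, 107, 95], [18, 109, 96], [18, 109, 98], [16, 71, 94], [130, 8, 90]]
227 [[165, 8, 62], [16, 48, 69], [18, 109, 91], [17, 110, 95], [18, 110, 97], [18, 111, 99], [17, 110, 102], [128, 11, 92]]
233 [[165, 8, 61], [17, 72, 74], [18, 109, 91], [17, 112, 96], [17, 112, 98], [17, 114, 101], [17, 111, 103], [0, 11, 90]]
239 [[0, 4, 60], [16, 94, 81], [18, 116, 117], [18, 113, 142], [18, 114, 143], [18, 113, 145], [17, 113, 124], [6, 14, 90]]
245 [[150, 4, 58], [18, 115, 118], [19, 111, 177], [19, 108, 189], [19, 109, 190], [19, 111, 189], [19, 112, 173], [14, 74, 86]]
251 [[165, 9, 58], [18, 111, 110], [18, 111, 172], [19, 109, 185], [19, 110, 185], [19, 111, 180], [18, 113, 162], [15, 76, 81]]
257 [[165, 9, 57], [17, 109, 101], [19, 113, 162], [19, 112, 173], [19, 111, 173], [19, 111, 179], [19, 113, 169], [15, 74, 83]]
263 [[0, 4, 57], [17, 109, 96], [19, 113, 163], [19, 111, 180], [19, 115, 148], [19, 112, 176], [19, 111, 174], [16, 75, 82]]
269 [[150, 9, 55], [18, 104, 86], [18, 117, 118], [18, 117, 124], [18, 118, 125], [18, 119, 126], [18, 119, 116], [15, 47, 65]]
275 [[0, 9, 56], [17, 104, 88], [18, 117, 120], [18, 118, 127], [18, 116, 125], [18, 118, 123], [17, 116, 114], [14, 44, 64]]
281 [[60, 4, 57], [17, 102, 85], [18, 118, 115], [18, 117, 124], [18, 117, 126], [18, 116, 127], [18, 119, 116], [13, 31, 73]]
287 [[75, 9, 60], [60, 4, 61], [18, 84, 97], [18, 119, 114], [18, 118, 115], [18, 118, 112], [15, 41, 87], [140, 9, 83]]
293 [[90, 4, 61], [75, 9, 60], [120, 13, 81], [128, 12, 84], [120, 12, 85], [128, 12, 85], [113, 12, 84], [120, 9, 84]]
```

The tab sits ~3 mm further in +x and ~2 mm more to -y than the top view gave, and the bar end shows the same bias, so the relative geometry holds. I descend and grip.

>>> {"fn": "play_rows", "kwargs": {
  "steps": "0.3 0 4 0 0; 0.3 0 7 0 0; 0.3 0 8.0 0 0; 0.3 0 8.0 0 0; 0.3 0 8.0 0 0.5; 0.3 0 8.0 0 1; 0.3 0 8.0 0 1; 0.3 0 8.0 0 1; 0.3 0 8.0 0 1; 0.3 0 8.0 0 1; 0.3 0 8.0 0 1"
}}

```text
time: 2.45
eef_pos: [392.0, -250.4, 182.4]
ee_rot: [0.001, 0.994, -0.112, 0.001]
force: [-0.6, -0.5, 7.0]
finger_gap: 0.114
finger_force: 41.0
```

```bash
python3 -c "
from h import *
s=monitor.observe(); print(s['finger_gap'],s['finger_force'],s['force'])
go(391,-250.5,180,-12.8)
go(*(bp(-70,-62,80)),BY)"
```

```text
0.1142425238284978 41.039936542510986 [-0.61140374 -0.5343884   7.03056872]
t 2.45 at [ 392.  -250.4  182.4] yaw -12.81 tilt [ 0.0021 -0.0013 -1.    ] -> shift [-0.1   0.03  0.24] turn -0.01
t 2.45 at [ 392.  -250.4  182.4] yaw -12.81 tilt [ 0.0021 -0.0013 -1.    ] -> shift [  0.19 -16.64 -10.18] turn -8.72
```

>>> {"fn": "play_rows", "kwargs": {
  "steps": "0 0 -3 0 1; 0 0 -7 0 1; 0 0 -10 0 1; 0.1 -4 -10.2 -2 1; 0.2 -8 -10.2 -5 1; 0.2 -12 -10.2 -8.7 1; 0.2 -16 -10.2 -8.7 1; 0.2 -16.6 -10.2 -8.7 1; 0.2 -16.6 -10.2 -8.7 1; 0.2 -16.6 -10.2 -8.7 1; 0.2 -16.6 -10.2 -8.7 1"
}}

```text
time: 3.37
eef_pos: [429.6, -89.4, 283.2]
ee_rot: [0.0, 0.999, -0.036, -0.0]
force: [-0.7, -2.0, -2.4]
finger_gap: 0.11
finger_force: 39.9
```

```bash
python3 -c "
from h import *
import pickle
s=monitor.observe(); print(s['finger_gap'],s['finger_force'],s['force'])
go(*(bp(-65,-62,45)),BY)
w=wrist(); t=optics.grab_frame('top'); pickle.dump((w,t),open('f2.pkl','wb'))
cv2.imwrite('pics/w2.png',np.vstack([w['img'],])[:,:,::-1])"
```

```text
0.11044159075951629 39.902833700180054 [-0.67736863 -1.95606983 -2.35849056]
t 3.37 at [429.6 -89.4 283.2] yaw -4.17 tilt [-5.e-04 -4.e-04 -1.e+00] -> shift [ 0.59 -0.1   3.42] turn -0.08
```

View pics/w2.png

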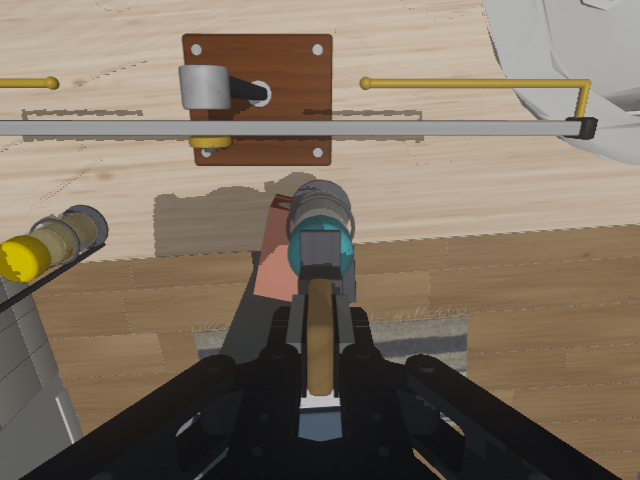

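The bar is level and parallel to the image rows, at rows 121–135. The wire tips are at (54,83) and (364,83), the bar end is at (595,128), and the teal carrier is held at (320,300) pointing at the bar. I refine the pivot from this.

```bash
python3 -c "
from h import *
import pickle
w,t=pickle.load(open('f2.pkl','rb'))
g=cv2.cvtColor(w['img'],cv2.COLOR_RGB2HSV)
for u in (100,300,500): print(u,[(v,g[v,u].tolist()) for v in range(117,141,1) if True][::1] if u==300 else '')
P=[onplane(w,u,128,204) for u in (100,300,500,595)]; print(np.round(P,1))
d=P[2]-P[0]; print('bar yaw',np.degrees(np.arctan2(d[1],d[0]))+90)
a,b=onplane(w,54,83,196),onplane(w,364,83,196); print(a,b,np.linalg.norm(a-b))
print('pred px pivot,tips,end',proj(w,[bp(0,0,0),bp(24,85,-8),bp(24,-85,-8),bp(0,-209,0)]).round(1))
s=monitor.observe(); c=s['eef_pos'].copy()
ex=bx;ey=by; z=c[2]-182.4+195; c[2]=z
print('tab top pred',proj(w,[c+i*15*ex+j*5*ey+[0,0,21] for i,j in ((1,1),(1,-1),(-1,1),(-1,-1))]).round(1))
print('foot tip pred',proj(w,[c+29*ex+j*10*ey+[0,0,-27-16] for j in (1,-1)]).round(1))
"
```

```text
100 
300 [(117, [11, 150, 97]), (118, [11, 147, 99]), (119, [11, 150, 100]), (120, [11, 61, 83]), (121, [0, 2, 132]), (122, [0, 2, 151]), (123, [150, 2, 156]), (124, [150, 2, 154]), (125, [0, 2, 153]), (126, [150, 2, 152]), (127, [120, 2, 152]), (128, [150, 2, 151]), (129, [150, 3, 152]), (130, [165, 3, 152]), (131, [0, 2, 152]), (132, [0, 0, 152]), (133, [0, 0, 152]), (134, [0, 0, 140]), (135, [7, 25, 91]), (136, [11, 118, 65]), (137, [12, 124, 64]), (138, [11, 122, 65]), (139, [10, 122, 67]), (140, [11, 126, 67])]
500 
[[ 511.2   29.9  204. ]
 [ 503.1  -82.7  204. ]
 [ 494.9 -195.3  204. ]
 [ 491.1 -248.8  204. ]]
bar yaw -4.138624810761556
[537.05358354  53.90929899 196.        ] [ 524.42755102 -120.47334738  196.        ] 174.83913764094657
pred px pivot,tips,end [[209.8 131.6]
 [ 59.4  86.9]
 [359.9  86.7]
 [579.  131.3]]
tab top pred [[307.4 326.8]
 [337.5 326.8]
 [308.4 399.5]
 [336.3 399.5]]
foot tip pred [[300.9 228.2]
 [342.5 228.1]]
```

```bash
python3 -c "
from h import *
import pickle
w,t=pickle.load(open('f2.pkl','rb'))
g=cv2.cvtColor(w['img'],cv2.COLOR_RGB2HSV)
print('foot',[(v,g[v,312].tolist()) for v in range(222,272,2)])
print('tab',[(v,g[v,322].tolist()) for v in range(268,404,4)])
print('row245',[(u,g[245,u].tolist()) for u in range(292,350,2)])
"
```

```text
foot [(222, [93, 94, 73]), (224, [93, 107, 81]), (226, [93, 116, 92]), (228, [93, 121, 95]), (230, [0, 5, 48]), (232, [130, 10, 77]), (234, [128, 11, 89]), (236, [128, 12, 88]), (238, [120, 11, 89]), (240, [120, 12, 88]), (242, [120, 14, 89]), (244, [120, 9, 87]), (246, [120, 9, 87]), (248, [120, 9, 86]), (250, [113, 12, 86]), (252, [128, 12, 86]), (254, [120, 12, 86]), (256, [130, 18, 87]), (258, [126, 15, 86]), (260, [135, 12, 85]), (262, [126, 15, 86]), (264, [160, 13, 57]), (266, [174, 27, 48]), (268, [6, 28, 45]), (270, [0, 28, 45])]
tab [(268, [12, 28, 45]), (272, [0, 23, 44]), (276, [0, 28, 46]), (280, [18, 117, 89]), (284, [18, 116, 90]), (288, [17, 118, 91]), (292, [17, 118, 84]), (296, [17, 114, 83]), (300, [17, 118, 84]), (304, [17, 118, 84]), (308, [17, 118, 84]), (312, [17, 117, 83]), (316, [17, 118, 84]), (320, [17, 121, 84]), (324, [17, 119, 90]), (328, [18, 119, 111]), (332, [18, 122, 117]), (336, [18, 119, 120]), (340, [17, 119, 118]), (344, [18, 123, 116]), (348, [17, 117, 109]), (352, [18, 119, 107]), (356, [18, 121, 112]), (360, [18, 120, 117]), (364, [18, 119, 11
[... 158 characters left out ...]
 122]), (396, [4, 11, 168]), (400, [132, 7, 189])]
row245 [(292, [93, 119, 94]), (294, [93, 122, 98]), (296, [94, 126, 103]), (298, [93, 125, 102]), (300, [99, 34, 76]), (302, [132, 14, 89]), (304, [128, 11, 91]), (306, [126, 14, 91]), (308, [126, 14, 90]), (310, [126, 14, 89]), (312, [126, 14, 88]), (314, [126, 14, 88]), (316, [120, 12, 88]), (318, [120, 11, 90]), (320, [120, 14, 91]), (322, [128, 11, 90]), (324, [132, 14, 90]), (326, [126, 14, 90]), (328, [120, 14, 90]), (330, [126, 14, 89]), (332, [128, 12, 88]), (334, [120, 11, 90]), (336, [113, 11, 90]), (338, [120, 8, 90]), (340, [94, 81, 104]), (342, [93, 142, 160]), (344, [93, 139, 161]), (346, [93, 139, 154]), (348, [93, 136, 146])]
```

```bash
sed -i 's/PV=np.array(.*204\])/PV=np.array([506.8,-31.6,204])/; s/BY=-4.09/BY=-4.14/' h.py; python3 -c "
from h import *
go(*(bp(-65,-60,45)),BY);go(*(bp(.5,-60,45)),BY)"
```

```text
t 3.47 at [429.7 -89.6 283.2] yaw -4.23 tilt [-3.e-04 -3.e-04 -1.e+00] -> shift [ 0.78 -0.34  3.42] turn -0.09
t 3.47 at [429.7 -89.6 283.2] yaw -4.23 tilt [-3.e-04 -3.e-04 -1.e+00] -> shift [ 7.33 -0.35  3.42] turn -0.09
```

>>> {"fn": "play_rows", "kwargs": {
  "steps": "0.8 -0.3 1.5 0 1; 0.8 -0.3 3.4 0 1; 0.8 -0.3 3.4 0 1; 2 -0.3 3.4 0 1; 4 -0.3 3.4 0 1; 6 -0.3 3.4 0 1; 7.3 -0.3 3.4 0 1; 7.3 -0.3 3.4 0 1; 7.3 -0.3 3.4 0 1; 7.3 -0.3 3.4 0 1"
}}

```text
time: 4.3
eef_pos: [502.2, -91.2, 249.5]
ee_rot: [0.0, 0.999, -0.036, -0.0]
force: [0.0, 0.6, -2.4]
finger_gap: 0.11
finger_force: 39.9
```

```bash
python3 -c "
from h import *
import pickle
s=monitor.observe(); print(s['force'])
go(*(bp(.5,-60,18)),BY)
w=wrist(); t=optics.grab_frame('top'); sc=optics.grab_frame('scene'); pickle.dump((w,t,sc),open('f3.pkl','wb'))
a=cv2.resize(w['img'][40:460,120:520],(571,600)); b=cv2.resize(sc['img'][170:310,260:400],(229,229)); c=cv2.resize(t['img'][230:290,330:390],(229,229))
im=np.hstack([a,np.vstack([b,c,np.zeros((142,229,3),np.uint8)])]); cv2.imwrite('pics/w3.png',im[:,:,::-1])"
```

```text
[ 0.00677715  0.55957714 -2.35072378]
t 4.3 at [502.2 -91.2 249.5] yaw -4.16 tilt [-9.e-04 -1.e-04 -1.e+00] -> shift [0.08 0.03 2.75] turn -0.02
```

View pics/w3.png

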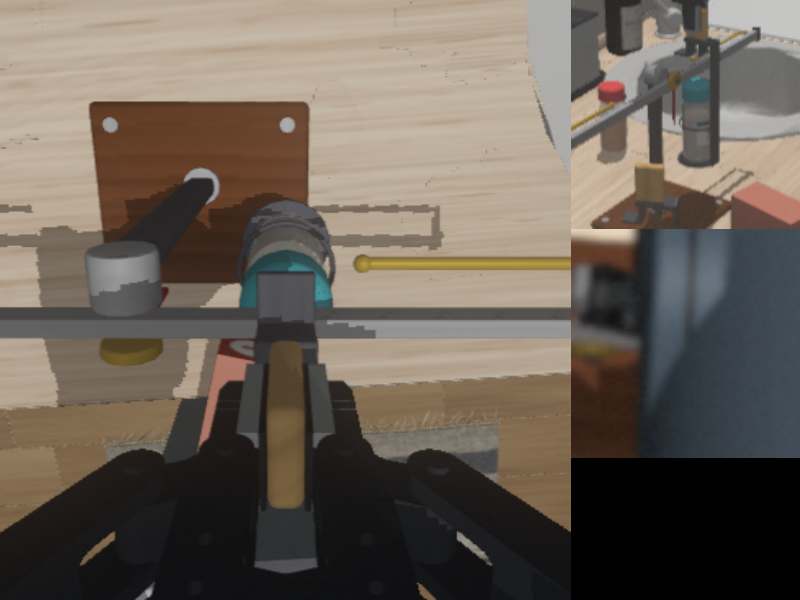

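The foot is over the bar, well clear of the post and of the wire tip at composite (362,264). Lowering.

>>> {"fn": "play_rows", "kwargs": {
  "steps": "0.1 0 0.8 0 1; 0.1 0 1.6 0 1; 0.1 0 2.3 0 1; 0.1 0 2.6 0 1; 0.1 0 2.6 0 1; 0.1 0 2.6 0 1"
}}

```text
time: 4.95
eef_pos: [503.9, -90.6, 223.0]
ee_rot: [-0.0, 0.999, -0.036, -0.0]
force: [0.1, -0.3, -1.8]
finger_gap: 0.111
finger_force: 39.9
```

```bash
python3 -c "
from h import *
import pickle
w,t,_=pickle.load(open('f3.pkl','rb'))
g=cv2.cvtColor(w['img'],cv2.COLOR_RGB2HSV); print([(v,g[v,220].tolist()) for v in range(250,282,2)])
s=monitor.observe(); print(s['force'])
go(*(bp(.5,-130,16.5)),BY)
w=wrist(); g=cv2.cvtColor(w['img'],cv2.COLOR_RGB2HSV); b=cv2.cvtColor(w['img'],cv2.COLOR_RGB2GRAY)
for u in (230,420): print(u,[(v,int(b[v,u])) for v in range(250,320,2)])
print(proj(w,[bp(4,-20,0),bp(-4,-20,0),bp(4,-110,0),bp(-4,-110,0),bp(-4,-110,-14)]))
"
```

```text
[(250, [15, 6, 82]), (252, [0, 3, 82]), (254, [150, 3, 83]), (256, [0, 3, 84]), (258, [0, 3, 82]), (260, [15, 8, 68]), (262, [0, 8, 67]), (264, [30, 3, 90]), (266, [0, 0, 95]), (268, [0, 0, 94]), (270, [165, 5, 95]), (272, [0, 3, 95]), (274, [150, 3, 95]), (276, [0, 3, 89]), (278, [20, 146, 77]), (280, [21, 147, 78])]
[ 0.14379462 -0.29150456 -1.7788267 ]
t 4.95 at [503.9 -90.6 223. ] yaw -4.09 tilt [-8.e-04  2.e-04 -1.e+00] -> shift [-0.09  7.09  0.24] turn 0.05
230 [(250, 112), (252, 112), (254, 108), (256, 108), (258, 84), (260, 52), (262, 103), (264, 110), (266, 107), (268, 108), (270, 106), (272, 105), (274, 105), (276, 109), (278, 67), (280, 67), (282, 67), (284, 66), (286, 67), (288, 70), (290, 93), (292, 96), (294, 95), (296, 95), (298, 95), (300, 95), (302, 95), (304, 106), (306, 106), (308, 105), (310, 107), (312, 109), (314, 108), (316, 104), (318, 105)]
420 [(250, 171), (252, 175), (254, 174), (256, 172), (258, 171), (260, 173), (262, 170), (264, 168), (266, 172), (268, 172), (270, 173), (272, 171), (274, 174), (276, 171), (278, 82), (280, 80), (282, 80), (284, 82), (286, 81), (288, 81), (290, 143), (292, 154), (294, 152), (296, 148), (298, 148), (300, 149), (302, 153), (304, 176), (306, 177), (308, 169), (310, 162), (312, 163), (314, 164), (316, 166), (318, 172)]
[[238.92953801 288.49392779]
 [240.06009386 303.47443469]
 [428.71536616 288.82028835]
 [427.13666421 303.79966317]
 [419.89609684 290.41819814]]
```

Bar edges match the prediction within a pixel. Lower to ~2 mm clearance and slide outward to 130 mm.

>>> {"fn": "play_rows", "kwargs": {
  "steps": "-0.1 0 0.25 0 1; -0.1 0 0.25 0 1; -0.1 1 0.25 0 1; -0.1 2 0.25 0 1; -0.1 3 0.25 0 1; -0.1 4 0.25 0 1; -0.1 5 0.25 0 1; -0.1 6 0.25 0 1; -0.1 7 0.25 0 1; -0.1 7.1 0.25 0 1; -0.1 7.1 0.25 0 1; -0.1 7.1 0.25 0 1"
}}

```text
time: 6.0
eef_pos: [498.0, -161.1, 220.7]
ee_rot: [-0.0, 0.999, -0.036, -0.0]
force: [0.3, 0.1, -2.7]
finger_gap: 0.108
finger_force: 39.9
```

```bash
python3 -c "
from h import *
s=monitor.observe(); print(s['force'])
go(*(bp(.5,-130,-2)),BY)
w=wrist();  b=cv2.cvtColor(w['img'],cv2.COLOR_RGB2GRAY)
for u in (230,420): print(u,[(v,int(b[v,u])) for v in range(270,320,2)])
save(w,'w4.png')
for y in (-90,-190): print(proj(w,[bp(4,y,0),bp(-4,y,0),bp(24,y,-8)]))
"
```

```text
[ 0.25750827  0.08664652 -2.65054074]
t 6.0 at [ 498.  -161.1  220.7] yaw -4.09 tilt [-1.e-04  5.e-04 -1.e+00] -> shift [-0.01  0.02  1.87] turn 0.05
230 [(270, 110), (272, 108), (274, 106), (276, 110), (278, 78), (280, 67), (282, 67), (284, 69), (286, 68), (288, 69), (290, 93), (292, 100), (294, 98), (296, 96), (298, 96), (300, 96), (302, 97), (304, 89), (306, 54), (308, 44), (310, 48), (312, 89), (314, 89), (316, 89), (318, 89)]
420 [(270, 179), (272, 177), (274, 176), (276, 175), (278, 134), (280, 82), (282, 83), (284, 85), (286, 83), (288, 82), (290, 132), (292, 161), (294, 156), (296, 154), (298, 154), (300, 155), (302, 155), (304, 147), (306, 171), (308, 171), (310, 170), (312, 172), (314, 175), (316, 181), (318, 143)]
[[236.3858144  289.12875398]
 [237.56535815 304.29995973]
 [236.96967339 243.13214869]]
[[450.06047851 289.53193393]
 [448.15611322 304.70430448]
 [449.36019204 243.51154728]]
```

View pics/w4.png

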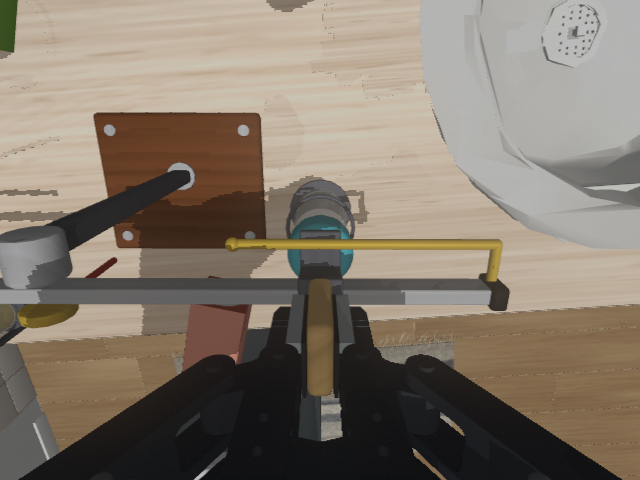

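The foot lies under the wire (wire row 243 crosses over it at column 320). Lower with the bar to its stop.

>>> {"fn": "play_rows", "kwargs": {
  "steps": "0 0 0.5 0 1; 0 0 1 0 1; 0 0 1.4 0 1; 0 0 1.7 0 1; 0 0 1.75 0 1; 0 0 1.75 0 1; 0 0 1.75 0 1; 0 0 1.75 0 1; 0 0 1.75 0 1; 0 0 1.75 0 1"
}}

```text
time: 6.88
eef_pos: [498.0, -161.5, 203.4]
ee_rot: [0.0, 0.999, -0.036, 0.0]
force: [-0.8, 0.3, -1.7]
finger_gap: 0.108
finger_force: 39.9
```

```bash
python3 -c "
from h import *
s=monitor.observe(); print(s['force'],s['eef_pos'])
"
```

```text
[-0.7735235   0.31036862 -1.69387285] [ 497.97187258 -161.49371536  203.38924247]
```

>>> {"fn": "play_rows", "kwargs": {
  "steps": "0 0 0.1 0 1; 0 0 0.15 0 1; 0 0 0.15 0 1; 0 0 0.15 0 1; 0 0 0.15 0 1"
}}

```text
time: 7.3
eef_pos: [498.1, -161.5, 202.3]
ee_rot: [0.0, 0.999, -0.036, 0.0]
force: [-1.9, 0.1, 6.8]
finger_gap: 0.107
finger_force: 41.2
```

>>> {"fn": "play_rows", "kwargs": {
  "steps": "0 0 -0.07 0 1; 0 0 -0.07 0 1; 0 0 -0.07 0 0.7; 0 0 -0.07 0 0.4; 0 0 -0.07 0 0.4; 0 0 -0.07 0 0.4; 0 0 -0.07 0 0.4; 0 0 -2 0 0.4; 0 0 -5 0 0.4; 0 0 -7 0 0.4; 0 0 -7 0 0.4"
}}

```text
time: 8.22
eef_pos: [499.9, -161.9, 275.8]
ee_rot: [0.001, 0.999, -0.036, 0.003]
force: [1.2, 0.2, -0.9]
finger_gap: 0.299
finger_force: 0.0
```

```bash
cat >> h.py <<'E'
def axis(y): 
    a=np.radians(y); return np.array([np.cos(a),np.sin(a),0]),np.array([-np.sin(a),np.cos(a),0])
E
python3 -c "
from h import *
s=monitor.observe(); print(s['force'],s['finger_gap'])
go(400.5,-188.0,290,16.4); go(400.5,188,290,16.4)
w=wrist(); sc=optics.grab_frame('scene')
im=np.hstack([cv2.resize(w['img'],(480,360)),cv2.resize(sc['img'][170:370,230:430],(320,320))[:360] if 0 else cv2.copyMakeBorder(cv2.resize(sc['img'][170:370,230:430],(320,320)),0,40,0,0,cv2.BORDER_CONSTANT)])
cv2.imwrite('pics/w5.png',im[:,:,::-1])
"
```

```text
[ 1.1863405   0.2241327  -0.94451716] 0.298635755357447
t 8.22 at [ 499.9 -161.9  275.8] yaw -4.11 tilt [ 0.0062 -0.0015 -1.    ] -> shift [-9.71  3.32 -1.48] turn -20.51
t 8.22 at [ 499.9 -161.9  275.8] yaw -4.11 tilt [ 0.0062 -0.0015 -1.    ] -> shift [-12.41 -34.18  -1.54] turn -20.51
```

View pics/w5.png

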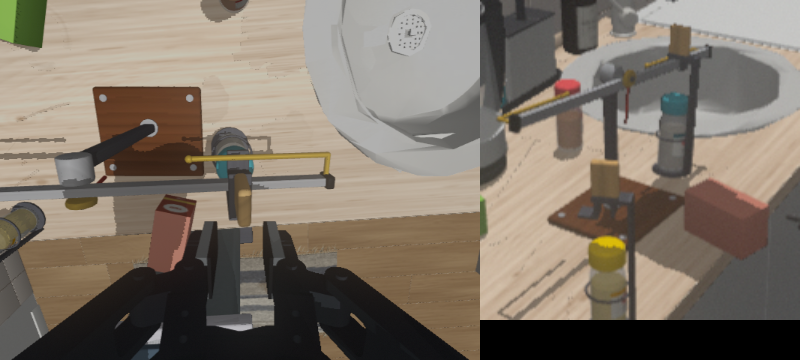

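Teal hangs by its hook on the lowered right arm with its foot under the wire. Now the yellow carrier.

>>> {"fn": "play_rows", "kwargs": {
  "steps": "-3 -2 -1.5 0 0; -12.3 -34.1 -1.5 -20.5 0; -12.3 -34.1 -1.5 -20.5 0; -12.3 -34.1 -1.5 -20.5 0; -12.3 -34.1 -1.5 -20.5 0; -12.3 -34.1 -1.5 -20.5 0; -12.3 -34.1 -1.5 -20.5 0; -12.3 -34.1 -1.5 -20.5 0; -12.3 -34.1 -1.5 -20.5 0; -12.3 -34.1 -1.5 -20.5 0; -12.3 -34.1 -1.5 -20.5 0; -12.3 -34.1 1.5 -20.5 0; -12.3 -34.1 1.5 -20.5 0; -12.3 -34.1 1.5 -20.5 0; -12.3 -34.1 1.5 -20.5 0"
}}

```text
time: 9.57
eef_pos: [399.9, 186.5, 257.1]
ee_rot: [0.0, 0.99, 0.142, -0.0]
force: [-0.1, 0.2, 0.3]
finger_gap: 0.497
finger_force: 0.0
```

```bash
python3 -c "
from h import *
go(401,186.5,181,16.4)
w=wrist(); h=cv2.cvtColor(w['img'],cv2.COLOR_RGB2HSV); m=cv2.inRange(h,(14,85,75),(22,160,255)); m[:, :270]=0; m[:,370:]=0; m[:200]=0; m[320:]=0
n,l,st,c=cv2.connectedComponentsWithStats(m); 
for i in range(1,n):
    if st[i,4]>150: print(st[i],c[i])
i=1+np.argmax(st[1:,4]); ys,xs=np.nonzero(l==i)
for v in range(ys.min(),ys.max()+1,5): print(v,xs[ys==v].min(),xs[ys==v].max(),int(h[v,320,2]),end=' | ')
ex,ey=axis(16.4); c=np.array([401,186.5,195])
print(proj(w,[c+i*15*ex+j*5*ey+[0,0,k*21] for i,j,k in ((1,1,1),(1,-1,1),(-1,1,1),(-1,-1,1),(1,1,-1),(1,-1,-1))]).round(1))
"
```

```text
t 9.57 at [399.9 186.5 257.1] yaw 16.31 tilt [-8.e-04 -5.e-04 -1.e+00] -> shift [0.11 0.03 7.61] turn -0.09
[ 270  218   26  100 1723] [279.77713291 264.50319211]
[ 305  222   20   71 1231] [314.71486596 257.8586515 ]
218 270 273 58 | 223 270 292 95 | 228 270 294 102 | 233 270 293 102 | 238 270 292 103 | 243 270 291 124 | 248 270 289 120 | 253 270 288 115 | 258 270 286 112 | 263 270 285 121 | 268 270 284 124 | 273 270 282 128 | 278 270 281 125 | 283 270 279 129 | 288 270 278 129 | 293 270 277 60 | 298 270 291 58 | 303 271 295 59 | 308 270 294 59 | 313 277 293 58 | [[311.5 246.3]
 [330.8 246.3]
 [312.  298. ]
 [330.3 298. ]
 [312.9 222.7]
 [329.  222.7]]
```

>>> {"fn": "play_rows", "kwargs": {
  "steps": "0.4 -0.3 2 0 0; 0.4 -0.3 5 0 0; 0.4 -0.3 7.5 0 0; 0.4 -0.3 7.5 0 0; 0.4 -0.3 7.5 0 0.5; 0.4 -0.3 7.5 0 1; 0.4 -0.3 7.5 0 1; 0.4 -0.3 7.5 0 1; 0.4 -0.3 7.5 0 1; 0.4 -0.3 7.5 0 1; 0.4 -0.3 7.5 0 1"
}}

```text
time: 10.53
eef_pos: [403.6, 191.6, 183.5]
ee_rot: [-0.0, 0.99, 0.142, 0.001]
force: [-0.3, -1.9, 8.3]
finger_gap: 0.112
finger_force: 41.8
```

```bash
python3 -c "
from h import *
go(*(bp(-65,64,85)),BY)
"
```

```text
t 10.53 at [403.6 191.6 183.5] yaw 16.37 tilt [ 2.9e-03  8.0e-04 -1.0e+00] -> shift [ -0.2   16.05 -10.55] turn 20.51
```

>>> {"fn": "play_rows", "kwargs": {
  "steps": "0 0 -3 0 1; 0 0 -7 0 1; 0 0 -10.5 0 1; -0.1 4 -10.5 5 1; -0.2 8 -10.5 10 1; -0.2 12 -10.5 16 1; -0.2 16 -10.5 20.5 1; -0.2 16 -10.5 20.5 1; -0.2 16 -10.5 20.5 1; -0.2 16 -10.5 20.5 1; -0.2 16 -10.5 20.5 1"
}}

```text
time: 11.45
eef_pos: [445.7, 38.5, 287.2]
ee_rot: [-0.0, 0.999, -0.035, 0.0]
force: [-0.4, -0.3, -3.0]
finger_gap: 0.111
finger_force: 40.3
```

```bash
python3 -c "
from h import *
s=monitor.observe(); print(s['force'])
th=0.13
go(*(bp(-65,60,60)),BY)
w=wrist(); save(w,'w6.png')
print('bar tilt pred',proj(w,[bp(0,60,8),bp(0,209*np.cos(th),209*np.sin(th)),bp(24,85,-8+11),bp(0,0,0)]).round(1))
c=s['eef_pos']+[0,0,11.5]; print('tab',proj(w,[c+i*15*bx+j*5*by+[0,0,21] for i,j in ((1,1),(1,-1),(-1,1),(-1,-1))]).round(1))
print('foot tip pred',proj(w,[c+29*bx+j*10*by+[0,0,-27-16] for j in (1,-1)]).round(1))
"
```

```text
[-0.38379522 -0.30562061 -3.01625738]
t 11.45 at [445.7  38.5 287.2] yaw -3.98 tilt [ 5.e-04  6.e-04 -1.e+00] -> shift [0.1  0.56 2.32] turn 0.16
bar tilt pred [[331.5 141.2]
 [ 45.5 143.4]
 [286.6  95.6]
 [434.5 140.4]]
tab [[307.  325.2]
 [336.8 325.3]
 [307.6 397.5]
 [335.3 397.6]]
foot tip pred [[300.8 227.6]
 [342.2 227.8]]
```

View pics/w6.png

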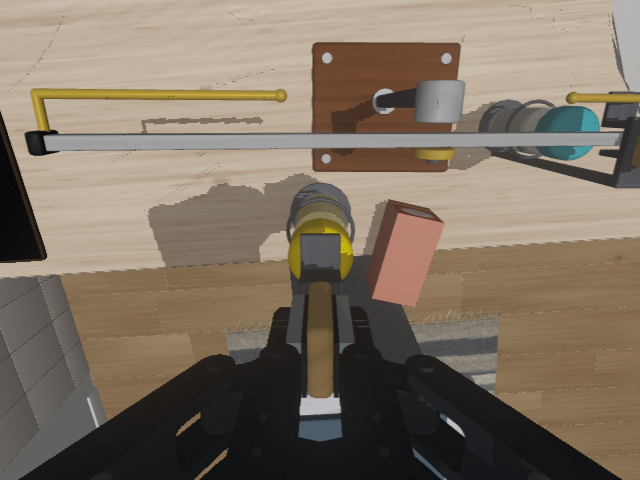

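Yellow held at (320,330); bar row 141 and wire tip (282,95) agree with a bar tilted at -0.13. I check the hook offset numerically.

```bash
python3 -c "
from h import *
im=cv2.imread('pics/w6.png'); h=cv2.cvtColor(im,cv2.COLOR_BGR2HSV)
print([(v,h[v,312].tolist()) for v in range(224,244,2)]); print([(v,h[v,322].tolist()) for v in list(range(318,332,2))+list(range(386,404,2))])
go(*(bp(-65,60,0)+[0,0,253]),BY); go(*(bp(2,60,0)+[0,0,253]),BY)
"
```

```text
[(224, [24, 178, 103]), (226, [24, 179, 104]), (228, [25, 194, 122]), (230, [24, 199, 132]), (232, [25, 202, 134]), (234, [13, 31, 57]), (236, [135, 6, 84]), (238, [140, 8, 91]), (240, [120, 6, 91]), (242, [120, 6, 90])]
[(318, [18, 122, 86]), (320, [18, 125, 86]), (322, [18, 122, 86]), (324, [17, 119, 86]), (326, [17, 119, 86]), (328, [18, 120, 98]), (330, [18, 120, 108]), (386, [18, 116, 123]), (388, [18, 115, 124]), (390, [18, 117, 126]), (392, [18, 115, 126]), (394, [18, 116, 125]), (396, [18, 116, 119]), (398, [9, 11, 168]), (400, [138, 7, 191]), (402, [130, 4, 189])]
t 11.5 at [445.7  38.7 287.1] yaw -3.96 tilt [ 4.e-04  5.e-04 -1.e+00] -> shift [  0.11   0.56 -16.99] turn 0.18
t 11.5 at [445.7  38.7 287.1] yaw -3.96 tilt [ 4.e-04  5.e-04 -1.e+00] -> shift [  6.81   0.58 -16.98] turn 0.18
```

>>> {"fn": "play_rows", "kwargs": {
  "steps": "0.1 0.6 1.5 0.2 1; 0.1 0.6 3 0.2 1; 0.1 0.6 3 0.2 1; 1.5 0.6 3 0.2 1; 3.5 0.6 3 0.2 1; 5.5 0.6 3 0.2 1; 6.8 0.6 3 0.2 1; 6.8 0.6 3 0.2 1; 6.8 0.6 3 0.2 1; 6.8 0.6 3 0.2 1"
}}

```text
time: 12.33
eef_pos: [512.6, 27.3, 257.0]
ee_rot: [-0.0, 0.999, -0.037, -0.0]
force: [0.1, -0.0, -2.7]
finger_gap: 0.11
finger_force: 40.2
```

```bash
python3 -c "
from h import *
s=monitor.observe(); print(s['force'])
go(*(bp(2,60,0)[:2]),204+7.8+15.5+4,BY)
w=wrist(); b=cv2.cvtColor(w['img'],cv2.COLOR_RGB2GRAY)
for u in (230,400): print(u,[(v,int(b[v,u])) for v in range(236,300,2)])
for y in (100,20): print(proj(w,[bp(4,y,y*.13),bp(-4,y,y*.13)]))
"
```

```text
[ 0.13926636 -0.03267288 -2.67167642]
t 12.33 at [512.6  27.3 257. ] yaw -4.23 tilt [-6.e-04  2.e-04 -1.e+00] -> shift [ 0.04 -0.09  2.57] turn -0.09
230 [(236, 105), (238, 101), (240, 107), (242, 115), (244, 111), (246, 114), (248, 114), (250, 115), (252, 113), (254, 115), (256, 115), (258, 114), (260, 115), (262, 99), (264, 70), (266, 72), (268, 71), (270, 71), (272, 96), (274, 102), (276, 99), (278, 98), (280, 98), (282, 99), (284, 97), (286, 116), (288, 114), (290, 105), (292, 111), (294, 111), (296, 114), (298, 114)]
400 [(236, 68), (238, 173), (240, 172), (242, 174), (244, 177), (246, 106), (248, 49), (250, 50), (252, 50), (254, 68), (256, 78), (258, 80), (260, 74), (262, 82), (264, 153), (266, 154), (268, 154), (270, 156), (272, 155), (274, 158), (276, 70), (278, 104), (280, 107), (282, 86), (284, 58), (286, 57), (288, 141), (290, 142), (292, 142), (294, 141), (296, 141), (298, 141)]
[[243.65622643 270.84896908]
 [244.65011414 284.57326531]]
[[391.90912599 263.04537128]
 [391.03941443 276.23595561]]
```

>>> {"fn": "play_rows", "kwargs": {
  "steps": "0 -0.1 0.8 -0.1 1; 0 -0.1 1.6 -0.1 1; 0 -0.1 2.3 -0.1 1; 0 -0.1 2.8 -0.1 1; 0 -0.1 2.8 -0.1 1; 0 -0.1 2.8 -0.1 1; 0 -0.1 2.8 -0.1 1"
}}

```text
time: 12.97
eef_pos: [513.5, 27.5, 228.9]
ee_rot: [-0.0, 0.999, -0.037, 0.0]
force: [0.5, 0.4, -3.1]
finger_gap: 0.112
finger_force: 40.2
```

```bash
python3 -c "
from h import *
s=monitor.observe(); print(s['force'])
go(*(bp(2,112,0)[:2]),204+112*.13+15.5+1.5,BY)
w=wrist(); b=cv2.cvtColor(w['img'],cv2.COLOR_RGB2GRAY)
for u in (230,400): print(u,[(v,int(b[v,u])) for v in range(270,320,2)])
for y in (100,20): print(proj(w,[bp(4,y,y*.13),bp(-4,y,y*.13)]))
"
```

```text
[ 0.5337689   0.40892727 -3.08845827]
t 12.97 at [513.5  27.5 228.9] yaw -4.21 tilt [ 2.e-04  0.e+00 -1.e+00] -> shift [-0.05 -5.25 -0.67] turn -0.07
230 [(270, 116), (272, 118), (274, 113), (276, 113), (278, 118), (280, 117), (282, 118), (284, 116), (286, 74), (288, 72), (290, 72), (292, 73), (294, 72), (296, 71), (298, 92), (300, 104), (302, 100), (304, 98), (306, 99), (308, 100), (310, 100), (312, 98), (314, 110), (316, 117), (318, 114)]
400 [(270, 174), (272, 170), (274, 172), (276, 108), (278, 80), (280, 81), (282, 83), (284, 81), (286, 81), (288, 97), (290, 104), (292, 102), (294, 102), (296, 103), (298, 103), (300, 103), (302, 145), (304, 145), (306, 144), (308, 143), (310, 143), (312, 143), (314, 142), (316, 142), (318, 143)]
[[232.77638028 297.75050673]
 [234.06898342 313.13920135]]
[[402.92689308 287.47206725]
 [401.77492076 302.19674672]]
```

>>> {"fn": "play_rows", "kwargs": {
  "steps": "0 -0.7 -0.09 0 1; 0 -1.5 -0.19 0 1; 0 -2.3 -0.29 0 1; 0 -3.1 -0.39 0 1; 0 -3.9 -0.5 0 1; 0 -4.7 -0.6 0 1; 0 -5.2 -0.67 0 1; 0 -5.2 -0.67 0 1; 0 -5.2 -0.67 0 1; 0 -5.2 -0.67 0 1"
}}

```text
time: 13.85
eef_pos: [517.1, 79.0, 235.4]
ee_rot: [0.0, 0.999, -0.037, -0.0]
force: [-0.5, 0.1, -2.5]
finger_gap: 0.108
finger_force: 40.3
```

```bash
python3 -c "
from h import *
s=monitor.observe(); print(s['force'])
go(*(bp(2,112,0)[:2]),204+15.5,BY)
w=wrist(); save(w,'w7.png')
"
```

```text
[-0.50820719  0.13501506 -2.52877304]
t 13.85 at [517.1  79.  235.4] yaw -4.22 tilt [-2.e-04 -4.e-04 -1.e+00] -> shift [-0.03 -0.09  1.59] turn -0.08
```

View pics/w7.png

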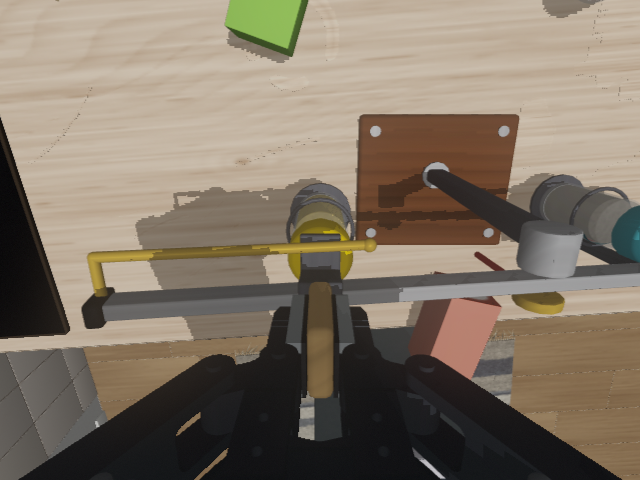

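The yellow foot is under the left wire (wire row ~245 crosses it at column 320, tip at 370). Lower to the level height.

>>> {"fn": "play_rows", "kwargs": {
  "steps": "0 0 0.4 0 1; 0 0 0.8 0 1; 0 0 1.2 0 1; 0 0 1.5 0 1; 0 0 1.55 0 1; 0 0 1.55 0 1; 0 0 1.55 0 1; 0 0 1.55 0 1; 0 0 1.55 0 1; 0 0 1.55 0 1"
}}

```text
time: 14.73
eef_pos: [517.1, 79.3, 220.1]
ee_rot: [0.0, 0.999, -0.037, -0.0]
force: [-0.3, -0.0, -0.6]
finger_gap: 0.11
finger_force: 40.7
```

```bash
python3 -c "
from h import *
s=monitor.observe(); print(s['force'],s['eef_pos'])
"
```

```text
[-0.29493263 -0.0165629  -0.63450816] [517.12569312  79.29376559 220.08071875]
```

>>> {"fn": "play_rows", "kwargs": {
  "steps": "0 0 0 0 0.7; 0 0 0 0 0.4; 0 0 0 0 0.4; 0 0 0 0 0.4; 0 0 0 0 0.4; 0 0 -2 0 0.4; 0 0 -5 0 0.4; 0 0 -8 0 0.4; 0 0 -8 0 0.4; 0 0 -8 0 0.4; 0 0 -8 0 0.4; 0 0 -8 0 0.4; 0 0 -8 0 0.4; 0 0 -8 0 0.4; 0 0 -8 0 0.4; 0 0 -8 0 0.4; 0 0 -8 0 0.4; 0 0 -8 0 0.4"
}}

```text
time: 16.23
eef_pos: [517.2, 79.5, 299.9]
ee_rot: [-0.0, 0.999, -0.037, -0.0]
force: [-0.2, 0.2, -0.5]
finger_gap: 0.295
finger_force: 0.0
```

```bash
python3 -c "
from h import *
import pickle
w=wrist(); sc=optics.grab_frame('scene'); t=optics.grab_frame('top'); pickle.dump((w,sc,t),open('f8.pkl','wb'))
s0=pickle.load(open('f0.pkl','rb'))['scene']
go(517,79.3,220,BY)
a=cv2.resize(s0['img'][170:280,235:435],(400,220)); b=cv2.resize(sc['img'][170:280,235:435],(400,220))
im=np.vstack([np.hstack([a,b]),np.hstack([cv2.resize(w['img'],(480,360)),cv2.resize(sc['img'][170:370,230:430],(320,360))])])
cv2.imwrite('pics/w8.png',im[:,:,::-1])
"
```

```text
t 16.38 at [517.2  79.4 300. ] yaw -4.2 tilt [ 0.  0. -1.] -> shift [-0.02  0.01  8.  ] turn -0.06
```

View pics/w8.png

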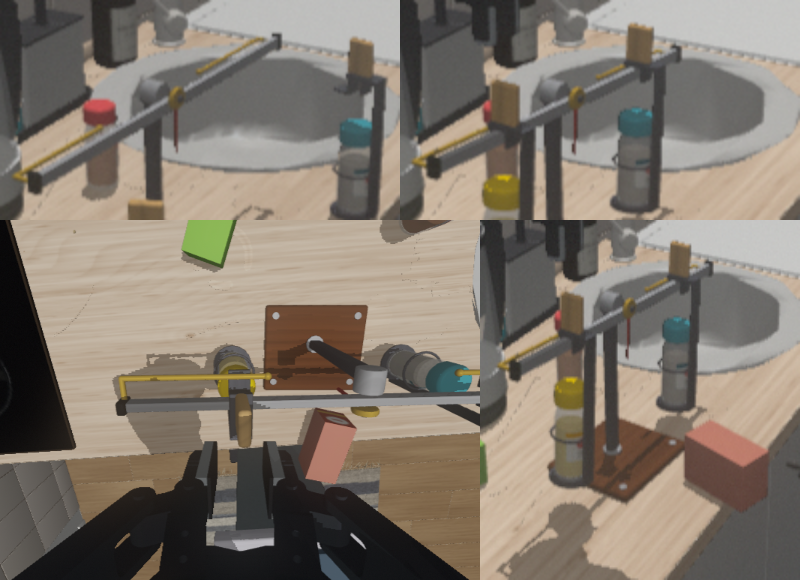

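Both hang, with the left end up: left cap (34,180)→(34,166) and right cap (277,40)→(277,53) in the 2x crops. I compute the tilt from the dark end caps relative to the level reference.

```bash
cat >> h.py <<'E'
import pickle
def caps(f):
    v=f["img"].max(2).astype(int); out=[]
    for x0,x1,y0,y1 in ((244,260,240,275),(369,379,182,204)):
        m=(v[y0:y1,x0:x1]<62).astype(np.uint8); n,l,st,c=cv2.connectedComponentsWithStats(m)
        i=1+np.argmax(st[1:,4]); out.append(c[i]+[x0,y0]); print("cap",out[-1].round(2),st[i].tolist())
    return np.array(out)
def tilt(f):
    P0=caps(pickle.load(open("f0.pkl","rb"))["scene"]); P=caps(f); o=[]
    for i,y in ((0,209),(1,-209)):
        a,b=proj(f,[bp(0,y,-7),bp(0,y,13)]); k=(b-a)[1]/20
        o.append((P[i]-P0[i])[1]/k/y)
    print("tilt from left,right caps",np.round(o,4)); return np.mean(o)
E
python3 -c "
from h import *
w,sc,t=pickle.load(open('f8.pkl','rb'))
print(tilt(sc))
a,b=proj(sc,[bp(0,209,-7),bp(0,-209,-7)]);print(a,b)
# positions of tabs along bar, from scene view
im=cv2.cvtColor(sc['img'],cv2.COLOR_RGB2HSV); m=cv2.inRange(im,(8,60,60),(22,255,255))
for x,y,ww,hh in ((275,205,30,30),(340,178,30,26)):
    ys,xs=np.nonzero(m[y:y+hh,x:x+ww]); print('tab',xs.mean()+x,ys.mean()+y,xs.min()+x,xs.max()+x,ys.min()+y,ys.max()+y)
for yy in (105,112,120): print(yy,proj(sc,[bp(0,yy,27+.06*yy)]))
for yy in (-120,-130,-140): print(yy,proj(sc,[bp(0,yy,27+.06*yy)]))
"
```

```text
cap [251.77 260.68] [5, 16, 7, 10, 56]
cap [373.33 189.33] [2, 5, 4, 7, 9]
cap [251.45 253.  ] [5, 8, 6, 11, 60]
cap [371.5 193. ] [2, 11, 2, 1, 2]
tilt from left,right caps [0.0726 0.0425]
0.05756941015261227
[253.49841008 260.17061221] [371.92908592 190.70857098]
tab 286.1015873015873 221.61904761904762 275 294 209 234
tab 354.01234567901236 191.97119341563786 340 365 182 203
105 [[288.12570518 219.93295016]]
112 [[285.84539729 220.96697082]]
120 [[283.2126335  222.16081494]]
-120 [[351.44334165 191.22114999]]
-130 [[353.87167364 190.12000682]]
-140 [[356.27183818 189.03163637]]
```

>>> {"fn": "play_rows", "kwargs": {
  "steps": "0 0 3 0 0.4; 0 0 6 0 0.4; 0 0 7 0 0.4; 0 0 7 0 0.4; 0 0 7 0 0.6; 0 0 7 0 0.8; 0 0 7 0 1; 0 0 7 0 1; 0 0 7 0 1; 0 0 7 0 1",
  "newtons": 25
}}

```text
time: 17.22
eef_pos: [517.6, 79.5, 230.6]
ee_rot: [-0.0, 0.999, -0.037, 0.001]
force: [0.2, 0.3, 0.3]
finger_gap: 0.116
finger_force: 24.9
```

```bash
python3 -c "
from h import *
s=monitor.observe(); print(s['force'],s['eef_pos'])
tilt(optics.grab_frame('scene'))
"
```

```text
[0.24421651 0.26875339 0.31831083] [517.58410968  79.54395139 230.61348373]
cap [251.77 260.68] [5, 16, 7, 10, 56]
cap [373.33 189.33] [2, 5, 4, 7, 9]
cap [251.52 254.08] [5, 9, 7, 11, 60]
cap [374. 194.] [5, 11, 1, 3, 3]
tilt from left,right caps [0.0624 0.0541]
```

>>> {"fn": "play_rows", "kwargs": {
  "steps": "0 -0.4 -0.03 0 1; 0 -0.8 -0.06 0 1; 0 -1.25 -0.08 0 1; 0 -1.25 -0.08 0 1; 0 -1.25 0.3 0 1; 0 -1.25 0.7 0 1; 0 -1.25 0.75 0 1; 0 -1.25 0.75 0 1; 0 -1.25 0.75 0 1; 0 -1.25 0.75 0 1; 0 -1.25 0.75 0 1"
}}

```text
time: 18.18
eef_pos: [518.0, 91.8, 222.5]
ee_rot: [0.0, 0.999, -0.037, -0.0]
force: [-0.6, -0.4, 0.2]
finger_gap: 0.115
finger_force: 25.0
```

>>> {"fn": "play_rows", "kwargs": {
  "steps": "0 0 0 0 0.8; 0 0 0 0 0.6; 0 0 0 0 0.4; 0 0 0 0 0.4; 0 0 0 0 0.4; 0 0 -2 0 0.4; 0 0 -5 0 0.4; 0 0 -7 0 0.4; 0 0 -7 0 0.4; 0 0 -7 0 0.4; 0 0 -7 0 0.4; 0 0 -7 0 0.4; 0 0 -7 0 0.4; 0 0 -7 0 0.4; 0 0 -7 0 0.4; 0 0 -7 0 0.4; 0 0 -7 0 0.4; 0 0 -7 0 0.4; 0 0 -7 0 0.4; 0 0 -7 0 0.4"
}}

```text
time: 19.85
eef_pos: [518.1, 91.9, 292.5]
ee_rot: [-0.0, 0.999, -0.037, 0.0]
force: [-0.2, -0.0, -0.1]
finger_gap: 0.3
finger_force: 0.0
```

```bash
python3 -c "
from h import *
s=monitor.observe(); print(s['time'],s['force'],s['eef_pos'])
sc=optics.grab_frame('scene'); tilt(sc); pickle.dump(sc,open('f9.pkl','wb'))
s0=pickle.load(open('f0.pkl','rb'))['scene']
def c(f,x,y,w,h,k): return cv2.resize(f['img'][y:y+h,x:x+w],None,fx=k,fy=k,interpolation=cv2.INTER_CUBIC)
v=lambda f: f['img'].max(2)
for f in (s0,sc): print(v(f)[184:202,373].tolist(), v(f)[184:202,374].tolist())
im=np.vstack([np.hstack([c(f,240,230,40,40,6),c(f,350,175,40,40,6)]) for f in (s0,sc)]); cv2.imwrite('pics/w9.png',im[:,:,::-1])
"
```

```text
19.85 [-0.2283492  -0.0202614  -0.06962171] [518.1052087   91.91815824 292.52887331]
cap [251.77 260.68] [5, 16, 7, 10, 56]
cap [373.33 189.33] [2, 5, 4, 7, 9]
cap [251.74 260.14] [5, 16, 7, 10, 58]
cap [374. 190.] [5, 6, 1, 5, 5]
tilt from left,right caps [0.0051 0.0077]
[190, 191, 151, 60, 90, 100, 81, 82, 80, 81, 82, 131, 168, 173, 161, 127, 108, 108] [190, 190, 150, 62, 58, 59, 59, 59, 57, 57, 79, 137, 171, 172, 162, 126, 110, 108]
[198, 199, 166, 88, 63, 76, 85, 82, 81, 83, 76, 135, 178, 182, 168, 134, 111, 110] [198, 197, 198, 155, 61, 60, 61, 61, 60, 62, 58, 136, 179, 180, 168, 134, 110, 113]
```

View pics/w9.png

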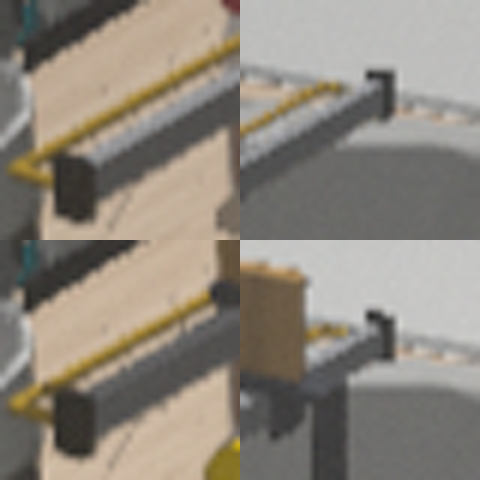

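The end caps coincide with the level reference within half a pixel (left 260.7 vs 260.1), so tilt is about 0.006 rad. I retreat a little and confirm that it has settled.

>>> {"fn": "play_rows", "kwargs": {
  "steps": "-2 0 -3 0 0.4; -5 0 -5 0 0.4; -6 0 -6 0 0.4; -6 0 -6 0 0.4; -6 0 -6 0 0.4; -6 0 -6 0 0.4; -6 0 -6 0 0.4; -6 0 -6 0 0.4; -6 0 -6 0 0.4; -6 0 -6 0 0.4; -6 0 -6 0 0.4; -6 0 -6 0 0.4"
}}

```text
time: 20.9
eef_pos: [458.3, 96.3, 352.3]
ee_rot: [0.0, 0.999, -0.037, -0.0]
force: [-0.7, -0.3, -0.0]
finger_gap: 0.303
finger_force: 0.0
```

```bash
python3 -c "
from h import *
sc=optics.grab_frame('scene'); th=tilt(sc)
im=cv2.cvtColor(sc['img'],cv2.COLOR_RGB2HSV); m=cv2.inRange(im,(8,60,60),(22,255,255))
for yy in (115,125,135,-120,-130,-140): print(yy,proj(sc,[bp(0,yy,27)]).round(1))
for x,y,ww,hh in ((272,205,26,30),(343,178,25,26)):
    n,l,st,c=cv2.connectedComponentsWithStats(m[y:y+hh,x:x+ww]); i=1+np.argmax(st[1:,4]); print('tab',c[i]+[x,y],st[i])
"
```

```text
cap [251.77 260.68] [5, 16, 7, 10, 56]
cap [373.33 189.33] [2, 5, 4, 7, 9]
cap [251.72 260.19] [5, 16, 7, 10, 57]
cap [374. 191.] [5, 6, 1, 7, 7]
tilt from left,right caps [0.0046 0.0193]
115 [[285.  224.8]]
125 [[281.7 226.6]]
135 [[278.4 228.5]]
-120 [[351.5 188.1]]
-130 [[353.9 186.7]]
-140 [[356.3 185.4]]
tab [282.37931034 225.54789272] [  2  10  17  20 261]
tab [354.1637931  188.05603448] [  4   1  20  19 232]
```

The bar is steady at about 0.005 rad by the left cap. The jars hang at about 123 mm on the left and 130 mm on the right, both wholly under their wires. I hand the job in.

```bash
python3 -c "
from rig import ctrl
print(ctrl.close_job())"
```

```text
the job is handed in; nothing more can be done
None
```

Both jars hang free with their feet fully under the guard wires (yellow about 123 mm left of the pivot, teal about 130 mm right), the bar rests level to about 0.3° by the clearer left end cap (the right cap was too poorly resolved to confirm it), and the job was handed in after about 21 s.

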